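Clear the doming bench: punches to the tray, block to the pad, rings on the spring feeder

TASK

Sort the loose steel pieces on the bench: lay both doming punches flat in the open wooden tray, stand the cube-shaped doming block in the middle of the raised wooden pad, and load the two rings on the spring feeder's spindle, the big ring first and the small one on top of it. Push the rings down so that the feeder's follower is fully down at its stop and both rings lie flat on it, and leave everything released and at rest.

Things in the scene. Friction and masses are not known exactly. Their poses are not given: they have to be found in the camera images.
- big_ring_mid (a point): Big plain steel ring lying flat on the bench: outside diameter 54 mm, hole 20 mm, 14 mm thick, about 0.2 kg. The point is its centre, 7 mm above its underside; z is its axis.
- small_ring_mid (a point): Small plain steel ring lying flat: outside diameter 38 mm, hole 20 mm, 14 mm thick, about 0.1 kg. The point is its centre, 7 mm above its underside; z is its axis.
- block_mid (a point): Doming block: a dark steel 44 mm cube with round dimples in its faces, about 0.5 kg, standing on the bench. The point is its centre, 22 mm up; x and y are square to its side faces.
- long_punch_mid (a point): Long doming punch lying flat: 86 mm long, an 18 mm square steel shank, a neck and a ball end of 18 mm diameter, about 0.14 kg. The point is half-way along it, 9 mm up; x runs along it towards the ball. The square shank reaches from 43 mm behind to 17 mm ahead of the point.
- short_punch_mid (a point): Short doming punch lying flat: 70 mm long, otherwise as the long one, about 0.10 kg. The point is half-way along it, 9 mm up; x runs along it towards the ball. The square shank reaches from 35 mm behind to 9 mm ahead of the point.
- tray: Fixed open wooden tray for the punches: outside 112 mm along its x and 142 mm along its y, 18 mm high, walls 6 mm (inside 100 x 130 mm); the inner floor is 6 mm above the bench. There is room for both punches side by side, each along the tray's x. Origin: centre of its underside on the bench.
- pad: Fixed flat wooden pad for the doming block: 84 x 84 mm, its top 18 mm above the bench, sides along its x and y. Origin: centre of its underside on the bench.
- feeder: Fixed spring feeder: green round base of 90 mm diameter, 12 mm high, a 34 mm collar up to 32 mm, and an upright steel spindle of 12 mm diameter on its axis, straight up to 78 mm above the bench and then tapering to a 5 mm tip at 88 mm. Round the spindle rides the follower, a brass disc of 36 mm diameter. Origin: centre of its underside on the bench; z is the spindle's axis.
- follower (a joint): How far the feeder's follower is pushed down, in m: 0 = up, its top 64 mm above the bench; 0.024 = fully down at its stop, its top 40 mm above the bench. A light spring (50 N/m) lifts it but a 6 N friction brake outweighs the spring, so it takes about 6 to 8 N to push and stays where it is pushed. At the start it is 0 to 0.004. While it is up there is room for only one ring on the straight spindle.
Things that resemble listed ones, but are neither listed nor needed, are in the scene too. What is shaped like the part that bears long_punch_mid but red or turquoise is not meant.

How it is judged (in metres and radians):
At the end, for the whole second after the job is handed in: Follower down over 20.5 of 24 mm; both rings flat on the spindle, big on the follower (centre 42-52 mm up), small on it (56-66 mm); block on the pad within 18 mm of its centre; both punches flat (0.08 rad) on the tray floor; all released and at rest (value of joint follower above 0.0205 m and horizontal distance between each of big_ring_mid, small_ring_mid and feeder below 0.007 m and angle between each of big_ring_mid, small_ring_mid's own z axis and vertical below 0.12 rad and z of big_ring_mid in the frame of feeder between 0.042 and 0.052 m and z of small_ring_mid in the frame of feeder between 0.056 and 0.066 m and horizontal distance between block_mid and pad below 0.018 m and z of block_mid in the frame of pad between 0.036 and 0.044 m and x of long_punch_mid in the frame of tray between -0.045 and 0.045 m and y of long_punch_mid in the frame of tray between -0.06 and 0.06 m and z of each of long_punch_mid, short_punch_mid in the frame of tray below 0.021 m and angle between long_punch_mid's own x axis and vertical between 1.49 and 1.65 rad and x of short_punch_mid in the frame of tray between -0.045 and 0.045 m and y of short_punch_mid in the frame of tray between -0.06 and 0.06 m and angle between short_punch_mid's own x axis and vertical between 1.49 and 1.65 rad and linear speed of each of big_ring, small_ring, block, long_punch, short_punch below 0.02 m/s); the robot touches nothing.
It also fails if it takes over 134 s, if anything falls off the work surface, if the arm or the gripper's body presses on something with over 40 N, if the wrist force passes 120 N, or if a joint passes its speed limit or range.

ROBOT

A 7-joint arm with a two-finger parallel gripper is mounted at the origin on the work surface. World frame = base frame: x ahead of the robot, y to its left, z up, the work surface at z = 0. Lengths are in m, angles in degrees, forces in N, time in s.
With the tool pointing down it reaches from about 0.425 to 0.875 m from the base axis. Payload 4.7 kg.
Tool frame: the origin (TCP) lies midway between the tips of the shut fingers; the grasp point (between the pads) lies env.grip_point_offset behind it (env.grip_point_offset is the distance from the TCP to the grasp point, in m); z points along the fingers, y is the line along which they close (so a half turn about z gives the same grasp; the last joint's range is limited). The gripper opens to 87 mm and grips with 3 to 60 N. Pads are 19 mm wide; open, the fingers measure 117 mm over their backs; the gripper's body (75 mm by 190 mm) begins 51 mm behind the grasp point.
Start: joints at [-72.416, 18.392, -4.016, 83.108, 1.295, 78.541, -3.26], TCP at [0.188, 0.622, 0.223] pointing down, gripper open.
Joint ranges: [-163.93, 163.93], [-17.29, 119.83], [-79.2, 71.16], [3.27, 140.29], [-89.18, 269.18], [5.43, 117.66], [-154.24, 154.24]. Speed limits (degrees/s): [147.25, 147.25, 180, 180, 180, 180, 180].

INTERFACE

Orientations are given as [roll, pitch, yaw] about the fixed x, y, z axes, in that order (R = Rz(yaw) Ry(pitch) Rx(roll)).
In Python, from cell import env gives the robot as it stands.
- The arm moves only by the shell command python3 -m creep 'ROWS' [FORCE]. ROWS is a JSON object of lists of equal length, an entry for each row: "translation": the shift along the tool's x, y, z in units of 0.08 m (1.0 is 0.08 m), a list of three; "turn": the turn, a rotation vector about the tool's x, y, z in units of 180 degrees (1.0 is 180 degrees), a list of three; "grip": the opening, from 0 (shut) to 1 (fully open). In form: {"translation": [[x, y, z], ...], "turn": [[ax, ay, az], ...], "grip": [grip, ...]}. A call has 1 to 5 rows; each row shifts and turns the commanded pose from where the row before left it, along the tool's axes as they then stand; what a row does not reach is not made up. A row lasts 1/8 s, in which the tool goes at most 62.5 mm and 10.7 degrees, less where a joint would pass 70% of its speed; a pose out of reach is approached as far as the arm can. A call with a number of a shift or a turn outside -1 to 1 is refused whole. A call with a gripper value outside its range is refused whole. The fingers move at their own pace and stop on an object; FORCE is the grip in N (left out, the last holds). Time passes only in rows, so rows that do not move let the fingers close. It gives the time, the measured TCP pose, the force, the opening and the grip force at its end, in the units of the state.
- env.get_obs(): the state, without advancing time (a new reading comes with each control period).
- env.read_camera(name): name is "side" or "top" or "wrist"; returns a dict with "frame" (480x640x3 uint8, red, green, blue), "z_map" (480x640 float32, m along the optical axis (not along the pixel's ray), 0 where there is no reading), "K" (3x3 intrinsics, pixels), "rvec" (rotation vector, rad) and "tvec" (3), from world to camera coordinates, as OpenCV has them. Camera axes: x right, y down, z forward; pixel columns grow to the right and rows downward; lengths in m; the calibration is good to about 2 mm. The wrist camera is an equidistant fisheye: a pixel r from the principal point sees the ray r / f radians off the axis. A picture is of the moment at which its call begins.
- env.sign_off(): hands the job in; it is judged then, once.
The state is a dict: "time_s": time; "qpos": joint angles; "joint_velocities": joint speeds; "effort": joint torques, N m; "tool_pos": TCP position; "tool_rot": TCP orientation; "force": force on the tool from outside, world axes, zero at the start; "wrist_torque": the same for the moment, N m; "grip_width": finger opening in m; "grasp_force": force on a finger pad.
Only numpy, scipy, OpenCV 4.12 (cv2) and the standard library are available. Lean on these libraries where they do the work, as an engineer would, in place of code of your own. Each camera call takes 0.05 s, during which the arm holds its last target. There are 200 camera calls.

## Working session

There is one attempt and no reset: what is moved stays moved. The work goes in short steps, Python scripts to look and compute and a shell command to move; the robot and the scene stay as the last step left them, time stands still between calls to the robot, and variables do not carry over. Pictures are saved under pics/ and viewed, at most 14 in all, crops included, and the job is handed in when it is done.

```bash
ls; mkdir -p pics; python3 - <<'E'
from cell import env
import cv2
o=env.get_obs()
print({k:o[k] for k in ['time_s','tool_pos','tool_rot','grip_width','force']}, env.grip_point_offset)
for n in ['top','side']:
    c=env.read_camera(n); cv2.imwrite(f'pics/{n}0.png',c['frame'][:,:,::-1]); print(n,c['K'].tolist(),c['rvec'],c['tvec'])
E
```

```text
pics
{'time_s': 0.0, 'tool_pos': array([0.18750529, 0.6217984 , 0.22148016]), 'tool_rot': array([-1.79892509e+02,  6.41270829e-03,  1.63227289e+02]), 'grip_width': 0.08712025698916614, 'force': array([-0.38012663, -0.49688308,  0.39953961])} 0.0187
top [[577.4586536627827, 0.0, 326.61512123191744], [0.0, 577.4586536627827, 229.55642817847107], [0.0, 0.0, 1.0]] [ 2.20023161 -2.1785169   0.05115447] [0.00822155 0.49999166 1.152679  ]
side [[613.2528376297979, 0.0, 323.91954489129546], [0.0, 613.2528376297979, 246.1311988862082], [0.0, 0.0, 1.0]] [ 0.53811517 -2.7878669   1.02358556] [0.46892701 0.18425435 1.02832246]
```

View pics/top0.png

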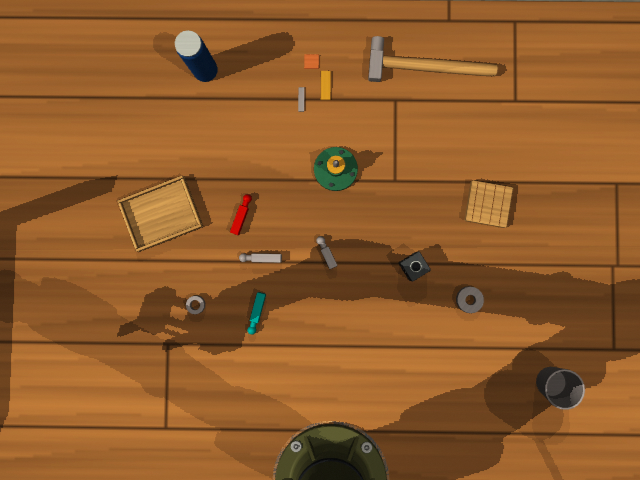

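View pics/side0.png

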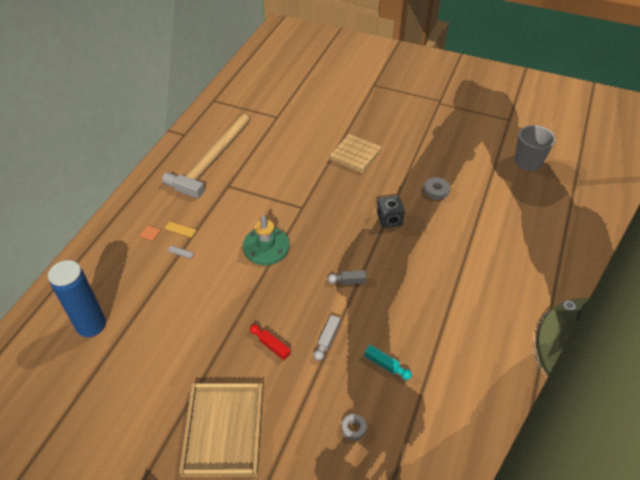

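Top view: tray (160,213), feeder (336,165), pad (490,203), block (415,265), big ring (470,299), small ring (195,304), long grey punch (261,258, ball to the left), short grey punch (326,252, ball up-left). Red and turquoise punches are decoys.

```bash
cat > h.py <<'E'
import numpy as np, cv2
from cell import env
from scipy.spatial.transform import Rotation as Ro
def cloud(name):
    c=env.read_camera(name); Z=c['z_map'].astype(float); K=c['K']
    v,u=np.mgrid[:480,:640]; x=(u-K[0,2])/K[0,0]; y=(v-K[1,2])/K[1,1]
    if name=='wrist':
        r=np.hypot(x,y)+1e-12; s=np.tan(np.minimum(r,1.5))/r; x=x*s; y=y*s
    P=np.stack([x*Z,y*Z,Z],-1); R=Ro.from_rotvec(np.ravel(c['rvec'])).as_matrix()
    W=(P-np.ravel(c['tvec']))@R; W[Z==0]=np.nan
    return c,W
E
python3 - <<'E'
from h import *
for name in ['top','side']:
  c,W=cloud(name); np.save(f'{name}W.npy',W)
  ok=~np.isnan(W[...,2]); b=ok&(np.abs(W[...,2])<.01)
  print(name,'bench z',np.median(W[...,2][b]),W[...,2][b].std())
  z=np.nan_to_num(W[...,2]); m=((z>.006)&(z<.12)).astype(np.uint8)
  n,l,s,ce=cv2.connectedComponentsWithStats(m)
  for i in range(1,n):
    if s[i,4]<40: continue
    P=W[l==i]; zt=np.percentile(P[:,2],90)
    T=P[P[:,2]>zt-.006][:,:2].astype(np.float32)
    (cx,cy),(w,h),a=cv2.minAreaRect(T)
    print(ce[i].round(),s[i,4],'zt %.3f'%zt,'rect c %.3f %.3f size %.3f %.3f a %.1f'%(cx,cy,w,h,a),'mean',T.mean(0).round(3))
E
```

```text
top bench z -0.00044953895670341915 0.0024151717277223887
[422.  64.] 2017 zt 0.027 rect c 0.843 -0.201 size 0.260 0.089 a 86.2 mean [ 0.841 -0.17 ]
[203.  67.] 576 zt 0.110 rect c 0.818 0.259 size 0.020 0.050 a 39.2 mean [0.814 0.257]
[335. 168.] 1499 zt 0.060 rect c 0.626 -0.003 size 0.034 0.035 a 30.6 mean [ 0.625 -0.003]
[160. 213.] 1985 zt 0.018 rect c 0.530 0.353 size 0.113 0.143 a 21.9 mean [0.53  0.354]
[488. 204.] 1776 zt 0.020 rect c 0.556 -0.314 size 0.084 0.084 a 80.7 mean [ 0.556 -0.313]
[240. 215.] 372 zt 0.020 rect c 0.530 0.187 size 0.018 0.085 a 70.0 mean [0.525 0.189]
[135. 211.] 41 zt 0.010 rect c 0.534 0.405 size 0.027 0.013 a 10.0 mean [0.534 0.405]
[326. 252.] 280 zt 0.019 rect c 0.455 0.015 size 0.068 0.017 a 27.1 mean [0.451 0.013]
[261. 257.] 352 zt 0.020 rect c 0.443 0.147 size 0.082 0.018 a 88.2 mean [0.442 0.143]
[414. 266.] 561 zt 0.046 rect c 0.429 -0.161 size 0.044 0.044 a 32.3 mean [ 0.428 -0.162]
[470. 299.] 504 zt 0.016 rect c 0.362 -0.275 size 0.053 0.052 a 21.6 mean [ 0.363 -0.276]
[256. 312.] 373 zt 0.020 rect c 0.331 0.154 size 0.018 0.084 a 76.0
[... 1060 characters left out ...]

[348. 277.] 385 zt 0.020 rect c 0.455 0.015 size 0.067 0.021 a 26.6 mean [0.451 0.014]
[ 84. 312.] 1465 zt 0.110 rect c 0.817 0.279 size 0.051 0.028 a 57.7 mean [0.815 0.282]
[557. 330.] 1897 zt 0.038 rect c 0.069 0.003 size 0.094 0.019 a 89.5 mean [ 0.069 -0.011]
[326. 337.] 505 zt 0.020 rect c 0.442 0.149 size 0.019 0.087 a 0.0 mean [0.442 0.146]
[270. 342.] 541 zt 0.020 rect c 0.530 0.189 size 0.019 0.085 a 71.6 mean [0.525 0.192]
[386. 362.] 607 zt 0.020 rect c 0.331 0.155 size 0.021 0.085 a 76.9 mean [0.335 0.155]
[222. 430.] 4853 zt 0.018 rect c 0.530 0.354 size 0.113 0.144 a 22.2 mean [0.528 0.36 ]
[353. 427.] 392 zt 0.016 rect c 0.347 0.278 size 0.037 0.036 a 18.3 mean [0.346 0.279]
```

```bash
cat >> h.py <<'E'
def plan(x,y,z,yaw,f=0.7):
    """turn (units, per-row count) then shift along the turned tool axes (units)"""
    o=env.get_obs(); p=np.array(o['tool_pos']); R=Ro.from_euler('xyz',o['tool_rot'],degrees=True)
    G=Ro.from_euler('xyz',[180,0,yaw],degrees=True)
    t=(R.inv()*G).as_rotvec()/np.pi; d=G.inv().apply(np.array([x,y,z])-p)/.08
    n=int(np.ceil(abs(t).max()/.056)); k=int(np.ceil(np.linalg.norm(d)/f))
    print('turn',t.round(4),'rows',n,'each',(t/max(n,1)).round(4),'| shift',d.round(3),'rows',k,'each',(d/max(k,1)).round(3))
E
python3 - <<'E'
from h import *
# long punch: mid (.442,.148), grasp 8 mm behind
plan(.442,.140,.20,89)
plan(.442,.140,.06,89)
E
```

```text
turn [-3.000e-04  3.000e-04  4.124e-01] rows 8 each [-0.      0.      0.0515] | shift [-5.969  3.285  0.274] rows 10 each [-0.597  0.329  0.027]
turn [-3.000e-04  3.000e-04  4.124e-01] rows 8 each [-0.      0.      0.0515] | shift [-5.969  3.285  2.024] rows 11 each [-0.543  0.299  0.184]
```

```bash
python3 -m creep '{"translation":[[0,0,0],[0,0,0],[0,0,0],[0,0,0],[0,0,0]],"turn":[[0,0,0.0515],[0,0,0.0515],[0,0,0.0515],[0,0,0.0515],[0,0,0.0515]],"grip":[0.5,0.5,0.5,0.5,0.5]}' 30
python3 -m creep '{"translation":[[0,0,0],[0,0,0],[0,0,0],[0,0,0],[-0.6,0.33,0]],"turn":[[0,0,0.0515],[0,0,0.0515],[0,0,0.0515],[0,0,0],[0,0,0]],"grip":[0.5,0.5,0.5,0.5,0.5]}'
python3 -m creep '{"translation":[[-0.6,0.33,0],[-0.6,0.33,0],[-0.6,0.33,0],[-0.6,0.33,0],[-0.6,0.33,0]],"turn":[[0,0,0],[0,0,0],[0,0,0],[0,0,0],[0,0,0]],"grip":[0.5,0.5,0.5,0.5,0.5]}'
python3 -m creep '{"translation":[[-0.6,0.33,0.2],[-0.6,0.33,0.3],[-0.6,0.33,0.3],[-0.57,0.32,0.3],[0,0,0]],"turn":[[0,0,0],[0,0,0],[0,0,0],[0,0,0],[0,0,0]],"grip":[0.5,0.5,0.5,0.5,0.5]}'
python3 -c "
from h import *
plan(.442,.140,.06,89); plan(.442,.140,.003,89)"
```

```text
time_s: 0.82
tool_pos: [0.1875, 0.6222, 0.2222]
tool_rot: [-180.0, 0.0, 116.6]
force: [0.2, -0.5, -0.3]
grip_width: 0.0473
grasp_force: 0.0
time_s: 1.45
tool_pos: [0.2096, 0.5761, 0.2213]
tool_rot: [-179.9, -0.0, 89.7]
force: [1.4, -0.1, 0.6]
grip_width: 0.0435
grasp_force: 0.0
time_s: 2.08
tool_pos: [0.342, 0.3301, 0.2228]
tool_rot: [180.0, -0.0, 89.3]
force: [1.3, -0.5, -0.0]
grip_width: 0.0435
grasp_force: 0.0
time_s: 2.7
tool_pos: [0.4433, 0.1358, 0.1331]
tool_rot: [-179.9, 0.1, 88.8]
force: [-1.1, 1.3, 1.0]
grip_width: 0.0433
grasp_force: 0.0
turn [-0.0006  0.0008 -0.0012] rows 1 each [-0.0006  0.0008 -0.0012] | shift [ 0.053 -0.017  0.914] rows 2 each [ 0.026 -0.009  0.457]
turn [-0.0006  0.0008 -0.0012] rows 1 each [-0.0006  0.0008 -0.0012] | shift [ 0.053 -0.017  1.627] rows 3 each [ 0.018 -0.006  0.542]
```

```bash
python3 -m creep '{"translation":[[0.05,-0.02,0.5],[0,0,0.5],[0,0,0.4],[0,0,0.2],[0,0,0]],"turn":[[0,0,0],[0,0,0],[0,0,0],[0,0,0],[0,0,0]],"grip":[0.5,0.5,0.5,0.5,0.5]}'
python3 -m creep '{"translation":[[0,0,0],[0,0,0],[0,0,0],[0,0,0]],"turn":[[0,0,0],[0,0,0],[0,0,0],[0,0,0]],"grip":[0,0,0,0]}' 30
python3 -m creep '{"translation":[[0,0,-0.5],[0,0,-0.5],[0,0,0]],"turn":[[0,0,0],[0,0,0],[0,0,0]],"grip":[0,0,0]}' 30
python3 - <<'E'
from h import *
c=env.read_camera('wrist'); cv2.imwrite('pics/w1.png',c['frame'][:,:,::-1])
y=np.radians(22); ex=np.array([np.cos(y),np.sin(y)]); ey=np.array([-ex[1],ex[0]])
g=np.array([.530,.3535])+ey*.026-ex*.008
print(g); plan(*g,.07,22)
E
```

```text
time_s: 3.32
tool_pos: [0.4409, 0.1449, 0.0062]
tool_rot: [-179.9, 0.0, 89.2]
force: [-1.2, -0.1, -0.5]
grip_width: 0.0436
grasp_force: 0.0
time_s: 3.82
tool_pos: [0.4419, 0.1448, 0.0072]
tool_rot: [180.0, -0.0, 89.1]
force: [-0.9, -0.6, 3.4]
grip_width: 0.0178
grasp_force: 30.0
time_s: 4.2
tool_pos: [0.4436, 0.1456, 0.0892]
tool_rot: [179.7, -0.2, 89.1]
force: [1.6, -0.6, -2.2]
grip_width: 0.0175
grasp_force: 30.0
[0.51284276 0.37460993]
turn [ 2.000e-04 -9.000e-04  3.726e-01] rows 7 each [ 0.     -0.0001  0.0532] | shift [ 1.895 -2.33   0.217] rows 5 each [ 0.379 -0.466  0.043]
```

View pics/w1.png

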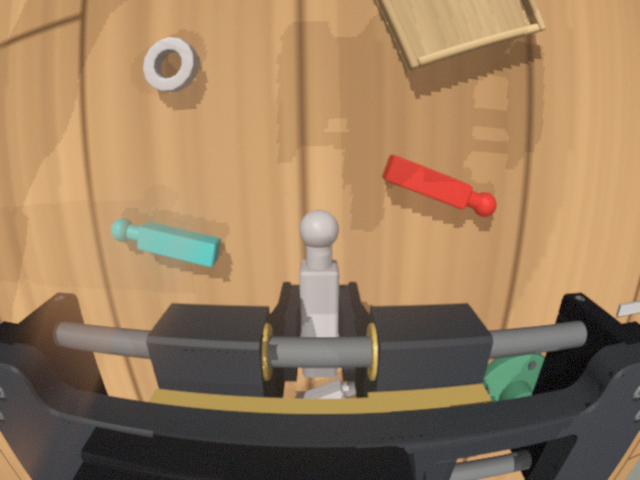

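Wrist view: long punch held square between the fingers, ball at (320,230) ahead. Now to the tray's +y half.

```bash
python3 -m creep '{"translation":[[0,0,0],[0,0,0],[0,0,0],[0,0,0],[0,0,0]],"turn":[[0,0,0.0532],[0,0,0.0532],[0,0,0.0532],[0,0,0.0532],[0,0,0.0532]],"grip":[0,0,0,0,0]}'
python3 -m creep '{"translation":[[0,0,0],[0,0,0],[0,0,0],[0.38,-0.466,0],[0.38,-0.466,0]],"turn":[[0,0,0.0532],[0,0,0.0532],[0,0,0],[0,0,0],[0,0,0]],"grip":[0,0,0,0,0]}'
python3 -m creep '{"translation":[[0.38,-0.466,0],[0.38,-0.466,0],[0.38,-0.466,0],[0,0,0.2],[0,0,0]],"turn":[[0,0,0],[0,0,0],[0,0,0],[0,0,0],[0,0,0]],"grip":[0,0,0,0,0]}'
python3 - <<'E'
from h import *
y=np.radians(22); ex=np.array([np.cos(y),np.sin(y)]); ey=np.array([-ex[1],ex[0]])
g=np.array([.530,.3535])+ey*.026-ex*.004
plan(*g,.014,22)
E
```

```text
time_s: 4.88
tool_pos: [0.44, 0.1439, 0.0846]
tool_rot: [-180.0, 0.2, 40.9]
force: [-0.4, -0.2, -2.3]
grip_width: 0.0175
grasp_force: 30.0
time_s: 5.5
tool_pos: [0.4698, 0.237, 0.0857]
tool_rot: [-180.0, 0.1, 22.2]
force: [0.9, -0.1, -1.2]
grip_width: 0.0181
grasp_force: 30.0
time_s: 6.12
tool_pos: [0.5107, 0.3724, 0.0675]
tool_rot: [179.8, 0.3, 22.1]
force: [-1.1, -1.0, -2.2]
grip_width: 0.0176
grasp_force: 30.0
turn [0.0009 0.0018 0.0008] rows 1 each [0.0009 0.0018 0.0008] | shift [ 0.086 -0.016  0.668] rows 1 each [ 0.086 -0.016  0.668]
```

```bash
python3 -m creep '{"translation":[[0.08,-0.02,0.3],[0,0,0.3],[0,0,0.08],[0,0,0],[0,0,0]],"turn":[[0,0,0],[0,0,0],[0,0,0],[0,0,0],[0,0,0]],"grip":[0,0,0,0.36,0.36]}'
python3 -m creep '{"translation":[[0,0,0],[0,0,-0.4],[0,0,-0.5],[0,0,-0.3],[0,0,0]],"turn":[[0,0,0],[0,0,0],[0,0,0],[0,0,0],[0,0,0]],"grip":[0.36,0.36,0.5,0.5,0.5]}'
python3 - <<'E'
from h import *
y=np.radians(27); ex=np.array([np.cos(y),np.sin(y)])
plan(*(np.array([.455,.015])-ex*.006),.10,27)
c=env.read_camera('wrist'); cv2.imwrite('pics/w2.png',c['frame'][:,:,::-1])
E
```

```text
time_s: 6.75
tool_pos: [0.5189, 0.3785, 0.0179]
tool_rot: [-179.9, -0.1, 22.0]
force: [-0.3, -0.2, 0.4]
grip_width: 0.0282
grasp_force: 0.0
time_s: 7.38
tool_pos: [0.5195, 0.3794, 0.1153]
tool_rot: [-179.9, -0.3, 22.0]
force: [-0.2, -0.0, -0.3]
grip_width: 0.0426
grasp_force: 0.0
turn [-0.0006 -0.0018 -0.0276] rows 1 each [-0.0006 -0.0018 -0.0276] | shift [-2.861  3.693  0.192] rows 7 each [-0.409  0.528  0.027]
```

View pics/w2.png

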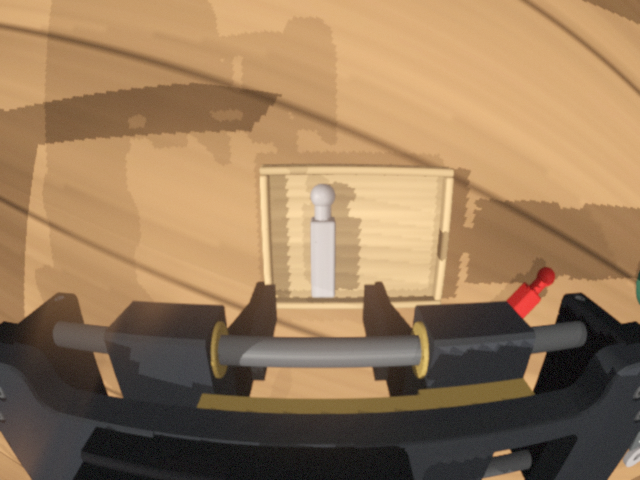

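Long punch lies along the tray at (322,240), flat. Next the short punch.

```bash
python3 -m creep '{"translation":[[0,0,0],[0,0,0],[-0.409,0.528,0],[-0.409,0.528,0],[-0.409,0.528,0]],"turn":[[0,0,-0.0276],[0,0,0],[0,0,0],[0,0,0],[0,0,0]],"grip":[0.5,0.5,0.5,0.5,0.5]}'
python3 -m creep '{"translation":[[-0.409,0.528,0],[-0.409,0.528,0],[-0.409,0.528,0],[-0.409,0.528,0],[0,0,0]],"turn":[[0,0,0],[0,0,0],[0,0,0],[0,0,0],[0,0,0]],"grip":[0.5,0.5,0.5,0.5,0.5]}'
python3 -m creep '{"translation":[[0,0,0.3],[0,0,0.3],[0,0,0]],"turn":[[0,0,0],[0,0,0],[0,0,0]],"grip":[0.5,0.5,0.5]}'
python3 - <<'E'
from h import *
y=np.radians(27); ex=np.array([np.cos(y),np.sin(y)])
plan(*(np.array([.455,.015])-ex*.006),.006,27)
E
```

```text
time_s: 8.05
tool_pos: [0.4871, 0.2188, 0.1113]
tool_rot: [180.0, 0.1, 26.9]
force: [-0.1, -0.1, 0.8]
grip_width: 0.0437
grasp_force: 0.0
time_s: 8.68
tool_pos: [0.4467, 0.0069, 0.1116]
tool_rot: [-179.9, 0.0, 26.5]
force: [0.6, 0.6, 0.9]
grip_width: 0.0436
grasp_force: 0.0
time_s: 9.05
tool_pos: [0.4461, 0.0112, 0.0624]
tool_rot: [-180.0, 0.3, 27.0]
force: [-0.0, -1.1, 0.1]
grip_width: 0.0437
grasp_force: 0.0
turn [-0.0001  0.0014 -0.    ] rows 1 each [-0.0001  0.0014 -0.    ] | shift [0.045 0.008 0.705] rows 2 each [0.022 0.004 0.353]
```

```bash
python3 -m creep '{"translation":[[0.04,0.01,0.35],[0,0,0.35],[0,0,0],[0,0,0],[0,0,0]],"turn":[[0,0,0],[0,0,0],[0,0,0],[0,0,0],[0,0,0]],"grip":[0.5,0.5,0.5,0,0]}' 30
python3 -m creep '{"translation":[[0,0,0],[0,0,0],[0,0,-0.5],[0,0,-0.5],[0,0,0]],"turn":[[0,0,0],[0,0,0],[0,0,0],[0,0,0],[0,0,0.0276]],"grip":[0,0,0,0,0]}'
python3 - <<'E'
from h import *
y=np.radians(22); ex=np.array([np.cos(y),np.sin(y)]); ey=np.array([-ex[1],ex[0]])
g=np.array([.530,.3535])-ey*.026-ex*.005
print(g);plan(*g,.07,22)
E
```

```text
time_s: 9.68
tool_pos: [0.4524, 0.012, 0.0095]
tool_rot: [180.0, -0.2, 27.0]
force: [-0.4, -0.4, 0.0]
grip_width: 0.031
grasp_force: 0.0
time_s: 10.3
tool_pos: [0.4536, 0.0119, 0.0911]
tool_rot: [-180.0, -0.4, 21.9]
force: [-0.3, 0.6, -1.5]
grip_width: 0.0176
grasp_force: 30.0
[0.53510385 0.32752019]
turn [-0.0001 -0.0021 -0.0005] rows 1 each [-0.0001 -0.0021 -0.0005] | shift [ 2.422 -3.276  0.264] rows 6 each [ 0.404 -0.546  0.044]
```

```bash
python3 -m creep '{"translation":[[0.404,-0.546,0],[0.404,-0.546,0],[0.404,-0.546,0],[0.404,-0.546,0],[0.404,-0.546,0]],"turn":[[0,0,0],[0,0,0],[0,0,0],[0,0,0],[0,0,0]],"grip":[0,0,0,0,0]}'
python3 -m creep '{"translation":[[0.404,-0.546,0],[0,0,0.3],[0,0,0]],"turn":[[0,0,0],[0,0,0],[0,0,0]],"grip":[0,0,0]}'
python3 - <<'E'
from h import *
y=np.radians(22); ex=np.array([np.cos(y),np.sin(y)]); ey=np.array([-ex[1],ex[0]])
g=np.array([.530,.3535])-ey*.026-ex*.003
print(g);plan(*g,.016,22)
E
```

```text
time_s: 10.92
tool_pos: [0.5192, 0.2762, 0.088]
tool_rot: [180.0, 0.0, 22.0]
force: [0.5, -0.1, 0.0]
grip_width: 0.0173
grasp_force: 30.0
time_s: 11.3
tool_pos: [0.5307, 0.3263, 0.0617]
tool_rot: [179.9, 0.3, 22.1]
force: [0.5, -0.9, -0.8]
grip_width: 0.0176
grasp_force: 30.0
[0.53695822 0.3282694 ]
turn [0.0007 0.0016 0.0005] rows 1 each [0.0007 0.0016 0.0005] | shift [0.082 0.007 0.571] rows 1 each [0.082 0.007 0.571]
```

Next: release, rise, check the tray from the top camera, and set out for the block (0.4295,-0.1605), yaw 31.5.

```bash
python3 -m creep '{"translation":[[0.08,0,0.3],[0,0,0.27],[0,0,0],[0,0,0],[0,0,0]],"turn":[[0,0,0],[0,0,0],[0,0,0],[0,0,0],[0,0,0]],"grip":[0,0,0,0.36,0.36]}'
python3 -m creep '{"translation":[[0,0,0],[0,0,-0.5],[0,0,-0.6],[0,0,-0.2],[0,0,0]],"turn":[[0,0,0],[0,0,0],[0,0,-0.03],[0,0,-0.0228],[0,0,0]],"grip":[0.36,0.36,0.8,0.8,0.8]}'
python3 -c "
from h import *
plan(.4295,-.1605,.12,31.5)"
```

```text
time_s: 11.92
tool_pos: [0.5394, 0.33, 0.0199]
tool_rot: [-180.0, -0.1, 22.0]
force: [-0.0, 0.4, -1.0]
grip_width: 0.0283
grasp_force: 0.0
time_s: 12.55
tool_pos: [0.5397, 0.3303, 0.1247]
tool_rot: [-180.0, -0.2, 31.5]
force: [-1.1, 0.3, 0.2]
grip_width: 0.0535
grasp_force: 0.0
turn [-0.0003 -0.0013 -0.    ] rows 1 each [-0.0003 -0.0013 -0.    ] | shift [-4.38   4.512  0.059] rows 9 each [-0.487  0.501  0.007]
```

```bash
python3 -m creep '{"translation":[[-0.487,0.5,0],[-0.487,0.5,0],[-0.487,0.5,0],[-0.487,0.5,0],[-0.487,0.5,0]],"turn":[[0,0,0],[0,0,0],[0,0,0],[0,0,0],[0,0,0]],"grip":[0.8,0.8,0.8,0.8,0.8]}'
python3 -m creep '{"translation":[[-0.487,0.5,0],[-0.487,0.5,0],[-0.487,0.5,0],[-0.487,0.5,0],[0,0,0]],"turn":[[0,0,0],[0,0,0],[0,0,0],[0,0,0],[0,0,0]],"grip":[0.8,0.8,0.8,0.8,0.8]}'
python3 - <<'E'
from h import *
plan(.4295,-.1605,.10,31.5)
plan(.4295,-.1605,.010,31.5)
for n in ['top','side']:
    c,W=cloud(n); z=W[...,2]
    d=W[...,:2]-np.array([.530,.3535]); a=np.radians(22); X=d[...,0]*np.cos(a)+d[...,1]*np.sin(a); Y=-d[...,0]*np.sin(a)+d[...,1]*np.cos(a)
    m=(abs(X)<.048)&(abs(Y)<.06)&(z>.015)
    for s in (1,-1):
        q=m&(s*Y>0); T=np.stack([X[q],Y[q]],-1).astype(np.float32); print(n,s,cv2.minAreaRect(T),'z',np.percentile(z[q],[50,95]))
E
```

```text
time_s: 13.18
tool_pos: [0.4757, 0.0555, 0.1214]
tool_rot: [-180.0, 0.1, 31.5]
force: [0.9, -0.8, 1.1]
grip_width: 0.0702
grasp_force: 0.0
time_s: 13.8
tool_pos: [0.4259, -0.1646, 0.1218]
tool_rot: [-180.0, 0.1, 31.0]
force: [0.4, 0.7, -0.2]
grip_width: 0.0696
grasp_force: 0.0
turn [-0.0001  0.0004 -0.0028] rows 1 each [-0.0001  0.0004 -0.0028] | shift [ 0.065 -0.021  0.273] rows 1 each [ 0.065 -0.021  0.273]
turn [-0.0001  0.0004 -0.0028] rows 1 each [-0.0001  0.0004 -0.0028] | shift [ 0.065 -0.021  1.398] rows 2 each [ 0.033 -0.01   0.699]
top 1 ((-0.0007505118846893311, 0.025128837674856186), (0.08422911167144775, 0.019592463970184326), 1.323053002357483) z [0.02260277 0.02673309]
top -1 ((0.0019874386489391327, -0.027216237038373947), (0.019139019772410393, 0.06949086487293243), 88.6003189086914) z [0.02249408 0.02651684]
side 1 ((0.0002883709967136383, 0.02633269689977169), (0.01941213198006153, 0.08632342517375946), 89.87613677978516) z [0.02336732 0.02663896]
side -1 ((0.0029209554195404053, -0.024934761226177216), (0.06984978169202805, 0.0192432701587677), 1.6129637956619263) z [0.02327489 0.02647578]
```

Both punches are flat in the tray (tops at 24 mm). Grasp the block.

```bash
python3 -m creep '{"translation":[[0,0,0.5],[0,0,0],[0,0,0]],"turn":[[0,0,0],[0,0,0],[0,0,0]],"grip":[0.8,0.8,0.8]}'
python3 - <<'E'
from h import *
plan(.4295,-.1605,.008,31.5)
E
```

```text
time_s: 14.28
tool_pos: [0.4284, -0.1598, 0.083]
tool_rot: [180.0, 0.0, 31.6]
force: [0.3, -1.0, 0.3]
grip_width: 0.0697
grasp_force: 0.0
turn [0.     0.0001 0.0007] rows 1 each [0.     0.0001 0.0007] | shift [0.007 0.015 0.938] rows 2 each [0.003 0.007 0.469]
```

```bash
python3 -m creep '{"translation":[[0,0.01,0.5],[0,0,0.44],[0,0,0],[0,0,0],[0,0,0]],"turn":[[0,0,0],[0,0,0],[0,0,0],[0,0,0],[0,0,0]],"grip":[0.8,0.8,0.8,0,0]}' 45
python3 -m creep '{"translation":[[0,0,0],[0,0,0],[0,0,-0.5],[0,0,-0.5],[0,0,0]],"turn":[[0,0,0],[0,0,0],[0,0,0],[0,0,0.0455],[0,0,0.0455]],"grip":[0,0,0,0,0]}'
python3 -m creep '{"translation":[[0,0,0],[0,0,0],[0,0,0],[0,0,0]],"turn":[[0,0,0.0455],[0,0,0.0455],[0,0,0.0455],[0,0,0]],"grip":[0,0,0,0]}'
python3 - <<'E'
from h import *
plan(.5565,-.313,.07,-9.4)
E
```

```text
time_s: 14.9
tool_pos: [0.4301, -0.1613, 0.0091]
tool_rot: [179.9, -0.2, 31.6]
force: [0.2, 0.7, -0.6]
grip_width: 0.0565
grasp_force: 0.0
time_s: 15.52
tool_pos: [0.4299, -0.1614, 0.0893]
tool_rot: [-180.0, -0.3, 14.9]
force: [0.1, 0.5, -6.8]
grip_width: 0.0438
grasp_force: 44.9
time_s: 16.02
tool_pos: [0.4271, -0.1609, 0.0865]
tool_rot: [-180.0, 0.1, -9.3]
force: [0.6, -0.2, -5.8]
grip_width: 0.0438
grasp_force: 44.9
turn [-0.0001  0.0007  0.0003] rows 1 each [-0.0001  0.0007  0.0003] | shift [1.906 1.611 0.206] rows 4 each [0.476 0.403 0.051]
```

```bash
python3 -m creep '{"translation":[[0.476,0.403,0],[0.476,0.403,0],[0.476,0.403,0],[0.476,0.403,0],[0,0,0.2]],"turn":[[0,0,0],[0,0,0],[0,0,0],[0,0,0],[0,0,0]],"grip":[0,0,0,0,0]}'
python3 -m creep '{"translation":[[0,0,0.2],[0,0,0]],"turn":[[0,0,0],[0,0,0]],"grip":[0,0]}'
python3 - <<'E'
from h import *
plan(.5565,-.313,.027,-9.4)
E
```

```text
time_s: 16.65
tool_pos: [0.5591, -0.3179, 0.0711]
tool_rot: [179.7, -0.1, -9.4]
force: [-1.4, 0.4, -6.1]
grip_width: 0.044
grasp_force: 44.9
time_s: 16.9
tool_pos: [0.5558, -0.3108, 0.0527]
tool_rot: [-179.8, 0.3, -9.3]
force: [0.5, -0.2, -5.4]
grip_width: 0.0437
grasp_force: 44.9
turn [-0.0008  0.0016  0.0005] rows 1 each [-0.0008  0.0016  0.0005] | shift [0.013 0.025 0.322] rows 1 each [0.013 0.025 0.322]
```

```bash
python3 -m creep '{"translation":[[0.01,0.02,0.2],[0,0,0.12],[0,0,0],[0,0,0],[0,0,0]],"turn":[[0,0,0],[0,0,0],[0,0,0],[0,0,0],[0,0,0]],"grip":[0,0,0,0.85,0.85]}'
python3 -m creep '{"translation":[[0,0,0],[0,0,-0.5],[0,0,-0.6],[0,0,-0.1],[0,0,0]],"turn":[[0,0,0],[0,0,0],[0,0,0],[0,0,0],[0,0,0]],"grip":[0.85,0.85,0.85,0.85,0.85]}'
python3 - <<'E'
from h import *
plan(.363,-.2745,.11,-9.4)
E
```

```text
time_s: 17.52
tool_pos: [0.5594, -0.3162, 0.0315]
tool_rot: [179.9, -0.2, -9.4]
force: [-0.2, -0.1, -0.3]
grip_width: 0.0563
grasp_force: 0.0
time_s: 18.15
tool_pos: [0.5585, -0.3152, 0.1264]
tool_rot: [-180.0, -0.1, -9.4]
force: [0.0, 0.5, -0.6]
grip_width: 0.0738
grasp_force: 0.0
turn [-0.0001 -0.0005 -0.    ] rows 1 each [-0.0001 -0.0005 -0.    ] | shift [-2.494 -0.103  0.205] rows 4 each [-0.624 -0.026  0.051]
```

```bash
python3 -m creep '{"translation":[[-0.624,-0.026,0],[-0.624,-0.026,0],[-0.624,-0.026,0],[-0.624,-0.026,0.3],[0,0,0.3]],"turn":[[0,0,0],[0,0,0],[0,0,0],[0,0,0],[0,0,0]],"grip":[0.9,0.9,0.9,0.9,0.9]}'
python3 -m creep '{"translation":[[0,0,0],[0,0,0]],"turn":[[0,0,0],[0,0,0]],"grip":[0.9,0.9]}'
python3 - <<'E'
from h import *
c,W=cloud('top'); z=W[...,2]
m=(np.hypot(W[...,0]-.5565,W[...,1]+.313)<.04)&(z>.055); print('block',cv2.minAreaRect(W[m][:,:2].astype(np.float32)),np.median(z[m]))
plan(.363,-.2745,.006,-9.4)
c,W=cloud('wrist'); z=W[...,2]; cv2.imwrite('pics/w3.png',c['frame'][:,:,::-1])
m=(np.hypot(W[...,0]-.363,W[...,1]+.2745)<.045)&(z>.01)&(z<.022); print('ring',cv2.minEnclosingCircle(W[m][:,:2].astype(np.float32)),m.sum())
E
```

```text
time_s: 18.77
tool_pos: [0.3612, -0.2703, 0.078]
tool_rot: [-179.0, -0.6, -9.4]
force: [2.3, 0.6, 0.5]
grip_width: 0.0781
grasp_force: 0.0
time_s: 19.02
tool_pos: [0.3625, -0.2748, 0.0777]
tool_rot: [179.8, 0.1, -9.4]
force: [0.8, -0.6, 0.4]
grip_width: 0.0785
grasp_force: 0.0
block ((0.5566206574440002, -0.31442010402679443), (0.045465391129255295, 0.04445701465010643), 81.76699829101562) 0.06131740530001639
turn [0.0011 0.0006 0.    ] rows 1 each [0.0011 0.0006 0.    ] | shift [ 0.002 -0.007  0.899] rows 2 each [ 0.001 -0.004  0.449]
ring ((0.3619016110897064, -0.27530109882354736), 0.027058102190494537) 4282
```

View pics/w3.png

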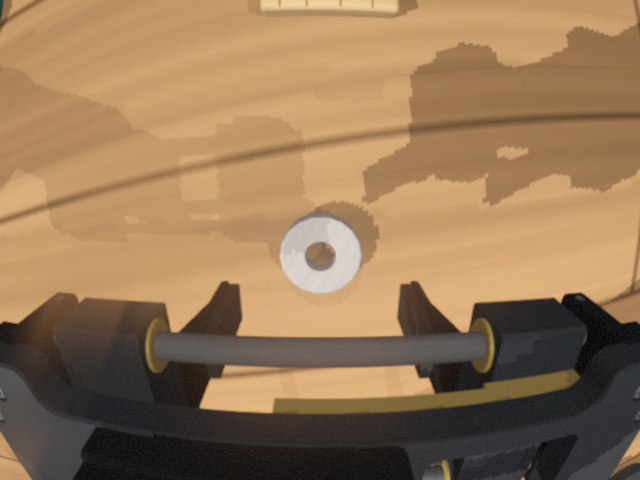

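Block stands centred on the pad; the big ring (320,254 in the wrist view) is centred under the open fingers.

```bash
python3 -m creep '{"translation":[[0,0,0.5],[0,0,0.43],[0,0,0],[0,0,0],[0,0,0]],"turn":[[0,0,0],[0,0,0],[0,0,0],[0,0,0],[0,0,0]],"grip":[0.9,0.9,0.9,0,0]}' 40
python3 -m creep '{"translation":[[0,0,0],[0,0,0],[0,0,-0.5],[0,0,-0.5],[0,0,-0.6]],"turn":[[0,0,0],[0,0,0],[0,0,0],[0,0,0],[0,0,0]],"grip":[0,0,0,0,0]}'
python3 -m creep '{"translation":[[0,0,0],[0,0,0]],"turn":[[0,0,0],[0,0,0]],"grip":[0,0]}'
python3 - <<'E'
from h import *
plan(.6255,-.001,.13,-9.4)
E
```

```text
time_s: 19.75
tool_pos: [0.3625, -0.2744, 0.0035]
tool_rot: [180.0, 0.0, -9.4]
force: [0.5, 0.1, 0.6]
grip_width: 0.0657
grasp_force: 0.0
time_s: 20.38
tool_pos: [0.3615, -0.2737, 0.1317]
tool_rot: [-180.0, 0.1, -9.4]
force: [0.6, 2.5, -0.7]
grip_width: 0.0528
grasp_force: 40.0
time_s: 20.62
tool_pos: [0.3621, -0.2732, 0.1305]
tool_rot: [-179.9, 0.0, -9.4]
force: [-0.4, 0.8, -1.8]
grip_width: 0.0527
grasp_force: 40.0
turn [-0.0007  0.0002  0.0001] rows 1 each [-0.0007  0.0002  0.0001] | shift [ 2.693 -3.895  0.007] rows 7 each [ 0.385 -0.556  0.001]
```

```bash
python3 -m creep '{"translation":[[0.385,-0.556,0],[0.385,-0.556,0],[0.385,-0.556,0],[0.385,-0.556,0],[0.385,-0.556,0]],"turn":[[0,0,0],[0,0,0],[0,0,0],[0,0,0],[0,0,0]],"grip":[0,0,0,0,0]}'
python3 -m creep '{"translation":[[0.385,-0.556,0],[0.385,-0.556,0],[0,0,0],[0,0,0],[0,0,0]],"turn":[[0,0,0],[0,0,0],[0,0,0],[0,0,0],[0,0,0]],"grip":[0,0,0,0,0]}'
python3 - <<'E'
from h import *
W0={n:np.load(f'{n}W.npy') for n in ['top','side']}
for n,W in W0.items():
    z=W[...,2]; r=np.hypot(W[...,0]-.6255,W[...,1]+.001)
    for lo,hi,rr in ((.008,.014,.055),(.05,.068,.03),(.074,.095,.02)):
        m=(r<rr)&(z>lo)&(z<hi)
        if m.sum()>2: print(n,lo,m.sum(),'enc',cv2.minEnclosingCircle(W[m][:,:2].astype(np.float32)),'mean',W[m].mean(0).round(4))
for n in ['wrist','top','side']:
    c,W=cloud(n); z=W[...,2]; r=np.hypot(W[...,0]-.6255,W[...,1]+.001)
    cv2.imwrite(f'pics/{n}4.png',c['frame'][:,:,::-1])
    for lo,hi,rr in ((.008,.014,.055),(.05,.068,.03),(.074,.095,.02),(.118,.15,.04)):
        m=(r<rr)&(z>lo)&(z<hi)
        if m.sum()>2: print(n,lo,m.sum(),'enc',cv2.minEnclosingCircle(W[m][:,:2].astype(np.float32)),'mean',W[m].mean(0).round(4))
plan(.6255,-.001,.10,-9.4)
E
```

```text
time_s: 21.25
tool_pos: [0.5502, -0.0791, 0.1278]
tool_rot: [179.8, 0.3, -9.4]
force: [-0.4, -0.3, -1.2]
grip_width: 0.0529
grasp_force: 40.0
time_s: 21.88
tool_pos: [0.6248, -0.0043, 0.1299]
tool_rot: [179.9, 0.1, -9.6]
force: [0.2, -1.1, -1.7]
grip_width: 0.0527
grasp_force: 40.0
top 0.008 971 enc ((0.6255683898925781, -0.0030129714868962765), 0.04502559453248978) mean [ 0.6237 -0.0029  0.0113]
top 0.05 229 enc ((0.625482976436615, -0.0026800252962857485), 0.018175402656197548) mean [ 0.6246 -0.0031  0.0605]
top 0.074 32 enc ((0.6250439286231995, -0.0031160854268819094), 0.005626349709928036) mean [ 0.6246 -0.0031  0.0831]
side 0.008 774 enc ((0.6261104941368103, -0.001138949068263173), 0.046495597809553146) mean [0.6215 0.006  0.0119]
side 0.05 211 enc ((0.6240648031234741, -0.0009095868445001543), 0.020489787682890892) mean [0.6239 0.0017 0.061 ]
side 0.074 45 enc ((0.6249234676361084, -0.0004923933884128928), 0.0059436010196805) mean [6.249e-01 5.000e-04 8.170e-02]
wrist 0.008 5830 enc ((0.6250742077827454, -0.002284678630530834), 0.04506832733750343) mean [ 0.6375 -0.0043  0.01
[... 252 characters left out ...]
 7 enc ((0.603500247001648, -0.04041916877031326), 0.006773709785193205) mean [ 0.6059 -0.0414  0.0112]
side 0.008 775 enc ((0.6262072324752808, -0.00035045892582274973), 0.04684561863541603) mean [0.6218 0.0066 0.0119]
side 0.05 208 enc ((0.6256287693977356, -0.0015087840147316456), 0.01918869838118553) mean [0.6239 0.0017 0.0612]
side 0.074 45 enc ((0.6246362924575806, -0.00018319138325750828), 0.005839063320308924) mean [0.6252 0.     0.0811]
side 0.118 490 enc ((0.6202505826950073, -0.0016548167914152145), 0.037022534757852554) mean [0.6158 0.0007 0.1398]
turn [-0.0001  0.0001 -0.0007] rows 1 each [-0.0001  0.0001 -0.0007] | shift [-0.005 -0.03   0.391] rows 1 each [-0.005 -0.03   0.391]
```

View pics/wrist4.png

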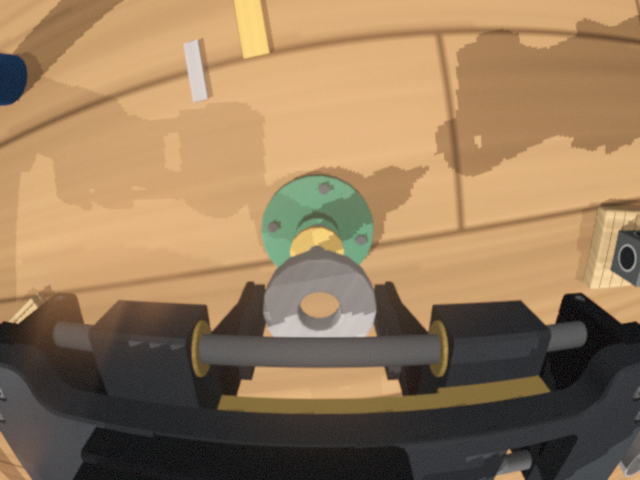

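View pics/side4.png

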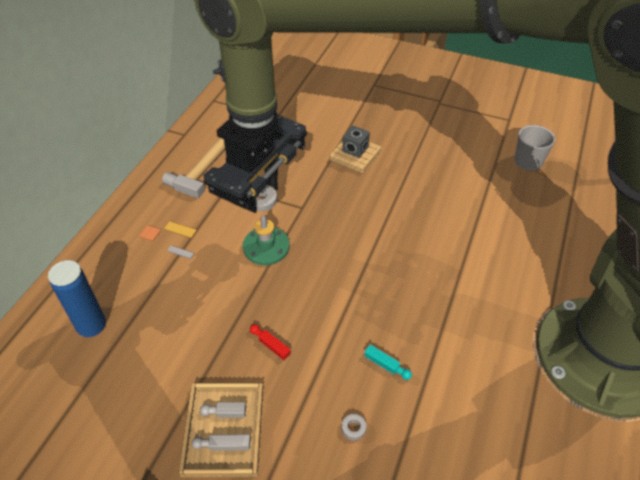

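Wrist view: ring held level at (320,310), spindle hidden beneath it, follower at (317,240). Feeder axis ≈ (0.6253,-0.002). Lower over the tip.

```bash
python3 -m creep '{"translation":[[0,-0.018,0.2],[0,0,0.2],[0,0,0.15],[0,0,0.1],[0,0,0]],"turn":[[0,0,0],[0,0,0],[0,0,0],[0,0,0],[0,0,0]],"grip":[0,0,0,0,0]}'
python3 -c "
from h import *
plan(.6253,-.002,.0435,-9.4)"
```

```text
time_s: 22.65
tool_pos: [0.6259, -0.001, 0.0785]
tool_rot: [180.0, 0.1, -9.4]
force: [0.1, -0.3, -1.6]
grip_width: 0.0527
grasp_force: 40.0
turn [ 0.0002  0.0004 -0.0001] rows 1 each [ 0.0002  0.0004 -0.0001] | shift [-0.005  0.014  0.438] rows 1 each [-0.005  0.014  0.438]
```

```bash
python3 -m creep '{"translation":[[0,0.01,0.1],[0,0,0.1],[0,0,0.08],[0,0,0]],"turn":[[0,0,0],[0,0,0],[0,0,0],[0,0,0]],"grip":[0,0,0,0]}'
python3 -m creep '{"translation":[[0,0,0.1],[0,0,0.05],[0,0,0]],"turn":[[0,0,0],[0,0,0],[0,0,0]],"grip":[0,0,0]}'
```

```text
time_s: 23.15
tool_pos: [0.6263, -0.0018, 0.0567]
tool_rot: [180.0, -0.0, -9.4]
force: [0.9, 0.7, -1.4]
grip_width: 0.0529
grasp_force: 40.0
time_s: 23.52
tool_pos: [0.6264, -0.0018, 0.0445]
tool_rot: [180.0, -0.0, -9.4]
force: [0.1, -0.2, 0.9]
grip_width: 0.053
grasp_force: 40.0
```

```bash
python3 -m creep '{"translation":[[0,0,0.03]],"turn":[[0,0,0]],"grip":[0]}'
python3 - <<'E'
from h import *
c=env.read_camera('side'); f=c['frame'][150:290,190:340,::-1]; cv2.imwrite('pics/s5.png',cv2.resize(f,None,fx=4,fy=4,interpolation=cv2.INTER_CUBIC))
E
```

```text
time_s: 23.65
tool_pos: [0.6265, -0.0018, 0.0434]
tool_rot: [-180.0, -0.0, -9.4]
force: [-5.6, 1.2, 18.4]
grip_width: 0.0528
grasp_force: 40.0
```

View pics/s5.png

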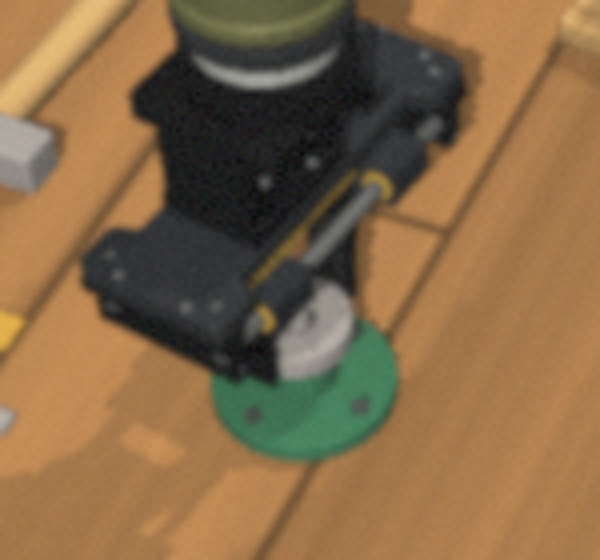

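The force (18 N) and height say the follower is at its stop with the big ring on it. Release, rise, and fetch the small ring.

```bash
python3 -m creep '{"translation":[[0,0,-0.03],[0,0,0],[0,0,0],[0,0,-0.2],[0,0,-0.4]],"turn":[[0,0,0],[0,0,0],[0,0,0],[0,0,0],[0,0,0]],"grip":[0.85,0.85,0.85,0.85,0.85]}'
python3 -m creep '{"translation":[[0,0,-0.5],[0,0,-0.1],[0,0,0],[0,0,0],[0,0,0]],"turn":[[0,0,-0.0551],[0,0,-0.0551],[0,0,-0.0551],[0,0,-0.0551],[0,0,-0.0551]],"grip":[0.85,0.8,0.8,0.8,0.8]}'
python3 -m creep '{"translation":[[0,0,0],[0,0,0],[0,0,0]],"turn":[[0,0,-0.0551],[0,0,-0.0551],[0,0,0]],"grip":[0.8,0.8,0.8]}'
python3 - <<'E'
from h import *
c,W=cloud('wrist'); z=W[...,2]; r=np.hypot(W[...,0]-.6253,W[...,1]+.002)
m=(r>.0115)&(r<.035)&(z>.035); print('ring z',np.percentile(z[m],[10,50,90]),cv2.minEnclosingCircle(W[m][:,:2].astype(np.float32)))
plan(.347,.277,.12,60)
E
```

```text
time_s: 24.32
tool_pos: [0.6253, -0.0017, 0.0931]
tool_rot: [180.0, 0.1, -9.4]
force: [0.3, 0.1, -0.3]
grip_width: 0.0737
grasp_force: 0.0
time_s: 24.95
tool_pos: [0.6265, -0.002, 0.1422]
tool_rot: [180.0, -0.1, 40.5]
force: [-0.5, -0.1, -0.7]
grip_width: 0.0698
grasp_force: 0.0
time_s: 25.32
tool_pos: [0.6265, -0.0021, 0.1421]
tool_rot: [179.9, -0.1, 59.9]
force: [0.4, -0.1, 0.5]
grip_width: 0.0695
grasp_force: 0.0
ring z [0.05391481 0.24863756 0.26033805] ((0.6253939867019653, -0.001801825244911015), 0.035048939287662506)
turn [ 0.0003 -0.0002 -0.0011] rows 1 each [ 0.0003 -0.0002 -0.0011] | shift [ 1.274 -4.769  0.273] rows 8 each [ 0.159 -0.596  0.034]
```

```bash
python3 -m creep '{"translation":[[0.159,-0.596,0],[0.159,-0.596,0],[0.159,-0.596,0],[0.159,-0.596,0],[0.159,-0.596,0]],"turn":[[0,0,0],[0,0,0],[0,0,0],[0,0,0],[0,0,0]],"grip":[0.75,0.75,0.75,0.75,0.75]}'
python3 -m creep '{"translation":[[0.159,-0.596,0.2],[0.159,-0.596,0.3],[0.159,-0.596,0.3],[0,0,0],[0,0,0]],"turn":[[0,0,0],[0,0,0],[0,0,0],[0,0,0],[0,0,0]],"grip":[0.75,0.75,0.75,0.75,0.75]}'
python3 - <<'E'
from h import *
c,W=cloud('top'); z=W[...,2]; r=np.hypot(W[...,0]-.6253,W[...,1]+.002)
m=(r>.0115)&(r<.035)&(z>.03)&(z<.1); print('big ring z',np.percentile(z[m],[10,50,90]),cv2.minEnclosingCircle(W[m][:,:2].astype(np.float32)))
c,W=cloud('wrist'); z=W[...,2]
m=(np.hypot(W[...,0]-.347,W[...,1]-.277)<.03)&(z>.01)&(z<.022); print('small',cv2.minEnclosingCircle(W[m][:,:2].astype(np.float32)),m.sum())
plan(.347,.277,.0045,60)
E
```

```text
time_s: 26.0
tool_pos: [0.4505, 0.1735, 0.1414]
tool_rot: [180.0, -0.1, 59.8]
force: [-0.2, 1.6, -1.0]
grip_width: 0.0655
grasp_force: 0.0
time_s: 26.62
tool_pos: [0.3474, 0.2769, 0.0774]
tool_rot: [180.0, -0.0, 59.9]
force: [0.4, 0.2, 0.5]
grip_width: 0.0652
grasp_force: 0.0
big ring z [0.05026519 0.05355775 0.05625863] ((0.6260206699371338, -0.002256995067000389), 0.026885824277997017)
small ((0.34501567482948303, 0.27846893668174744), 0.0192351546138525) 1807
turn [ 0.0002 -0.0004 -0.001 ] rows 1 each [ 0.0002 -0.0004 -0.001 ] | shift [-0.002 -0.015  0.915] rows 2 each [-0.001 -0.008  0.458]
```

```bash
python3 -m creep '{"translation":[[0,-0.02,0.5],[0,0,0.42],[0,0,0],[0,0,0],[0,0,0]],"turn":[[0,0,0],[0,0,0],[0,0,0],[0,0,0],[0,0,0]],"grip":[0.75,0.75,0.75,0,0]}' 35
python3 -m creep '{"translation":[[0,0,0],[0,0,0],[0,0,0],[0,0,-0.5],[0,0,-0.5]],"turn":[[0,0,0],[0,0,0],[0,0,0],[0,0,0],[0,0,0]],"grip":[0,0,0,0,0]}'
python3 -m creep '{"translation":[[0,0,-0.5],[0,0,-0.25],[0,0,0]],"turn":[[0,0,0],[0,0,0],[0,0,0]],"grip":[0,0,0]}'
python3 - <<'E'
from h import *
plan(.6253,-.002,.14,60)
E
```

```text
time_s: 27.35
tool_pos: [0.346, 0.2781, 0.0043]
tool_rot: [180.0, -0.1, 60.0]
force: [0.2, -0.7, 0.2]
grip_width: 0.0523
grasp_force: 0.0
time_s: 27.98
tool_pos: [0.3447, 0.2772, 0.0837]
tool_rot: [-180.0, 0.1, 60.0]
force: [-0.1, 1.3, -1.0]
grip_width: 0.0359
grasp_force: 35.0
time_s: 28.35
tool_pos: [0.3459, 0.2787, 0.1445]
tool_rot: [180.0, -0.2, 60.0]
force: [0.3, 0.1, -1.7]
grip_width: 0.0358
grasp_force: 35.0
turn [ 0.     -0.001   0.0001] rows 1 each [ 0.     -0.001   0.0001] | shift [-1.292  4.779  0.056] rows 8 each [-0.161  0.597  0.007]
```

```bash
python3 -m creep '{"translation":[[-0.161,0.597,0],[-0.161,0.597,0],[-0.161,0.597,0],[-0.161,0.597,0],[-0.161,0.597,0]],"turn":[[0,0,0],[0,0,0],[0,0,0],[0,0,0],[0,0,0]],"grip":[0,0,0,0,0]}'
python3 -m creep '{"translation":[[-0.161,0.597,0],[-0.161,0.597,0],[-0.161,0.597,0.05],[0,0,0],[0,0,0]],"turn":[[0,0,0],[0,0,0],[0,0,0],[0,0,0],[0,0,0]],"grip":[0,0,0,0,0]}'
python3 - <<'E'
from h import *
plan(.6253,-.002,.10,60)
c,W=cloud('wrist'); cv2.imwrite('pics/w6.png',c['frame'][:,:,::-1])
z=W[...,2]; r=np.hypot(W[...,0]-.6253,W[...,1]+.002)
for a,b in ((.05,.06),(.146,.158)):
    m=(r<.03)&(z>a)&(z<b); print(a,m.sum(),np.percentile(z[m],[5,50,95]),cv2.minEnclosingCircle(W[m][:,:2].astype(np.float32)))
E
```

```text
time_s: 28.98
tool_pos: [0.5199, 0.1013, 0.1416]
tool_rot: [-179.9, 0.1, 60.0]
force: [-0.2, -0.2, -0.4]
grip_width: 0.0359
grasp_force: 35.0
time_s: 29.6
tool_pos: [0.6235, -0.0022, 0.1374]
tool_rot: [-179.8, 0.1, 60.0]
force: [0.3, 0.0, -1.7]
grip_width: 0.0359
grasp_force: 35.0
turn [-0.0008  0.0006 -0.0001] rows 1 each [-0.0008  0.0006 -0.0001] | shift [0.013 0.019 0.468] rows 1 each [0.013 0.019 0.468]
0.05 3315 [0.05209481 0.0535246  0.05468107] ((0.625603199005127, -0.0005419169319793582), 0.027268964797258377)
0.146 3272 [0.14620833 0.14714323 0.15540638] ((0.627727746963501, 0.005756204482167959), 0.026476943865418434)
```

View pics/w6.png

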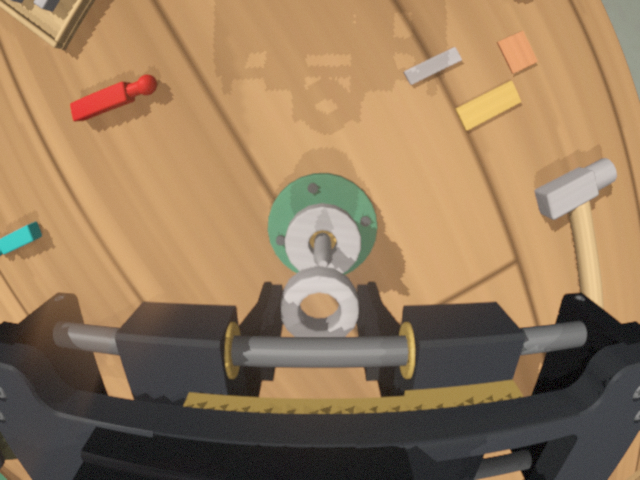

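Wrist view: small ring held level (hole 320,308), big ring flat on the follower (322,240). Lower it on.

```bash
python3 -m creep '{"translation":[[0.013,0.019,0.2],[0,0,0.25],[0,0,0.15],[0,0,0.1],[0,0,0]],"turn":[[0,0,0],[0,0,0],[0,0,0],[0,0,0],[0,0,0]],"grip":[0,0,0,0,0]}'
python3 -m creep '{"translation":[[0,0,0.1],[0,0,0.05],[0,0,0]],"turn":[[0,0,0],[0,0,0],[0,0,0]],"grip":[0,0,0]}'
python3 -c "
from h import *
plan(.6253,-.002,.058,60)"
```

```text
time_s: 30.28
tool_pos: [0.6261, -0.0023, 0.0826]
tool_rot: [-180.0, 0.0, 60.0]
force: [-0.1, 0.0, -0.3]
grip_width: 0.0358
grasp_force: 35.0
time_s: 30.65
tool_pos: [0.6264, -0.0022, 0.0711]
tool_rot: [-180.0, 0.0, 60.0]
force: [0.0, 0.1, -0.8]
grip_width: 0.0358
grasp_force: 35.0
turn [-0.0001  0.0001  0.0001] rows 1 each [-0.0001  0.0001  0.0001] | shift [-0.005 -0.013  0.163] rows 1 each [-0.005 -0.013  0.163]
```

```bash
python3 -m creep '{"translation":[[0,0,0.08],[0,0,0.06],[0,0,0]],"turn":[[0,0,0],[0,0,0],[0,0,0]],"grip":[0,0,0]}'
python3 -m creep '{"translation":[[0,0,0.02],[0,0,0]],"turn":[[0,0,0],[0,0,0]],"grip":[0,0]}'
```

```text
time_s: 31.02
tool_pos: [0.6261, -0.0022, 0.0595]
tool_rot: [-180.0, 0.0, 60.0]
force: [0.1, 0.2, -0.3]
grip_width: 0.0358
grasp_force: 35.0
time_s: 31.28
tool_pos: [0.6266, -0.0022, 0.0586]
tool_rot: [180.0, -0.0, 60.0]
force: [0.8, 0.2, -1.1]
grip_width: 0.0359
grasp_force: 35.0
```

```bash
python3 -m creep '{"translation":[[0,0,0.02],[0,0,0]],"turn":[[0,0,0],[0,0,0]],"grip":[0,0]}'
python3 -m creep '{"translation":[[0,0,0],[0,0,0],[0,0,0],[0,0,-0.3],[0,0,-0.5]],"turn":[[0,0,0],[0,0,0],[0,0,0],[0,0,0],[0,0,0]],"grip":[0.7,0.7,0.7,0.7,0.7]}'
python3 -m creep '{"translation":[[0,0,-0.5],[0,0,0],[0,0,0],[0,0,0]],"turn":[[0,0,0],[0,0,0],[0,0,0],[0,0,0]],"grip":[0.7,0.7,0.7,0.7]}'
python3 - <<'E'
from h import *
for n in ('wrist','side'):
    c,W=cloud(n); z=W[...,2]; r=np.hypot(W[...,0]-.6253,W[...,1]+.002)
    for a,b in ((.047,.061),(.061,.075)):
        m=(r>.0105)&(r<.035)&(z>a)&(z<b); P=W[m]
        print(n,a,m.sum(),'z',np.percentile(P[:,2],[5,50,95]).round(4),cv2.minEnclosingCircle(P[:,:2].astype(np.float32)))
        m2=m&(abs(z-np.median(P[:,2]))<.004); A=np.c_[W[m2][:,:2],np.ones(m2.sum())]; print('  slope',np.linalg.lstsq(A,W[m2][:,2],rcond=None)[0][:2].round(3))
    if n=='wrist': cv2.imwrite('pics/w7.png',c['frame'][:,:,::-1])
    else: cv2.imwrite('pics/s7.png',cv2.resize(c['frame'][190:290,200:330,::-1],None,fx=5,fy=5,interpolation=cv2.INTER_CUBIC))
E
```

```text
time_s: 31.52
tool_pos: [0.6269, -0.0022, 0.0579]
tool_rot: [180.0, -0.0, 60.0]
force: [-2.2, 1.8, 5.2]
grip_width: 0.0358
grasp_force: 35.0
time_s: 32.15
tool_pos: [0.6252, -0.0021, 0.12]
tool_rot: [-179.8, 0.1, 60.0]
force: [0.5, 0.3, 0.1]
grip_width: 0.0603
grasp_force: 0.0
time_s: 32.65
tool_pos: [0.6257, -0.002, 0.1595]
tool_rot: [-179.9, 0.1, 60.0]
force: [-0.3, 1.0, -0.7]
grip_width: 0.0612
grasp_force: 0.0
wrist 0.047 1695 z [0.0516 0.0535 0.0552] ((0.625423789024353, -0.0006385721499100327), 0.02706398069858551)
  slope [-0.002 -0.002]
wrist 0.061 1433 z [0.0652 0.0673 0.0685] ((0.6257680058479309, -0.001734707155264914), 0.019240081310272217)
  slope [-0.009 -0.011]
side 0.047 302 z [0.0487 0.0542 0.0595] ((0.6263800859451294, 0.0001138890438596718), 0.027814581990242004)
  slope [-0.003 -0.009]
side 0.061 193 z [0.0622 0.0679 0.0708] ((0.6256409287452698, -0.0016412845579907298), 0.020451679825782776)
  slope [0.007 0.005]
```

View pics/s7.png

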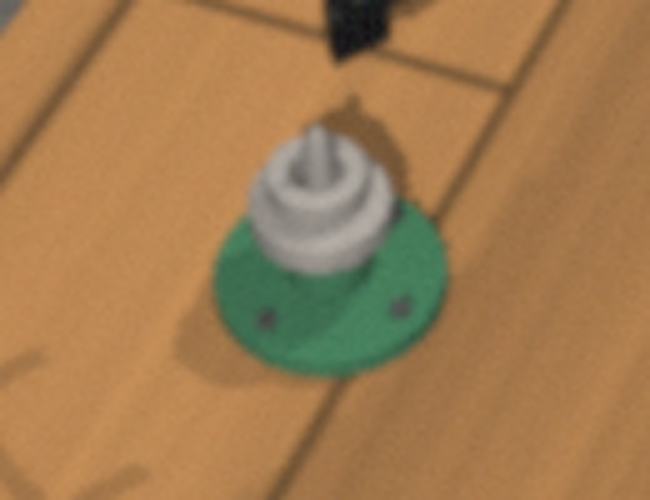

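Both rings lie flat on the spindle (tops at about 54 and 68 mm, so the follower is at its stop). The block and both punches were already checked.

```bash
python3 -c "
from cell import env
print(env.sign_off())"
```

```text
the job is handed in; nothing more can be done
None
```

The job is handed in, but no verdict came back: both punches are flat in the tray, the block is centred on the pad, and both rings are flat on the fully lowered follower, all released, at about 33 s.

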